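Click the green objective in and slide the board under it

ROBOT

A 7-joint arm with a two-finger parallel gripper is mounted at the origin on the work surface. World frame = base frame: x ahead of the robot, y to its left, z up, the work surface at z = 0. Lengths are in m, angles in rad, forces in N, time in s.
With the tool pointing down it reaches from about 0.4 to 0.85 m from the base axis. Payload 4.4 kg.
Tool frame: the origin (TCP) lies at the centre of the arm's flange, where the gripper is bolted on; the fingertips stand 199 mm ahead of it and the grasp point (between the pads) lies 180 mm ahead of it (arm.tip_reach is the distance from the TCP to the fingertips, in m); z points along the fingers, y is the line along which they close (so a half turn about z gives the same grasp; the last joint's range is limited). The gripper opens to 94 mm and grips with 3 to 60 N. Pads are 16 mm wide; open, the fingers measure 119 mm over their backs; the gripper's body (75 mm by 177 mm) begins 78 mm behind the grasp point.
Start: joints at [-1.207, 0.628, 0.038, 1.517, -0.027, 0.996, -0.02], TCP at [0.271, 0.591, 0.405] pointing down, gripper open.
Joint ranges: [-3.06, 3.06], [-0.37, 2.12], [-1.25, 1.32], [0.18, 2.47], [-1.1, 4.24], [0.23, 1.98], [-2.94, 2.94]. Speed limits (rad/s): [2.57, 2.57, 3.14, 3.14, 3.14, 3.14, 3.14].

INTERFACE

Orientations are given as [roll, pitch, yaw] about the fixed x, y, z axes, in that order (R = Rz(yaw) Ry(pitch) Rx(roll)).
In Python, from plant import monitor, get_image, order, arm gives the robot as it stands.
- The arm moves only by the tool step_arm, never from a script. Its argument "moves" is a list of rows, each a list of 3 entries, a list of its own where there are three numbers: the closure, from 0 (fully open) to 1 (shut), then the shift along the tool's x, y, z in cm, then the turn, a rotation vector about the tool's x, y, z in degrees. A call has 1 to 20 rows; each row shifts and turns the commanded pose from where the row before left it, along the tool's axes as they then stand; what a row does not reach is not made up. A row lasts 1/12 s, in which the tool goes at most 41.7 mm and 7.16 degrees, less where a joint would pass 70% of its speed; a pose out of reach is approached as far as the arm can. A call with a gripper value outside its range is refused whole. The fingers move at their own pace and stop on an object; "grip_force" is the grip in N (left out, the last holds). Time passes only in rows, so rows that do not move let the fingers close. It gives the time, the measured TCP pose, the force, the opening and the grip force at its end, in the units of the state.
- monitor.state(): the state, without advancing time (a new reading comes with each control period).
- get_image(name): name is "scene" or "top"; returns a dict with "img" (420x560x3 uint8, red, green, blue), "depth" (420x560 float32, m along the optical axis (not along the pixel's ray), 0 where there is no reading), "intrinsics" (3x3 intrinsics, pixels), "R" (3x3) and "t" (3): a world point X has camera coordinates R X + t. Camera axes: x right, y down, z forward; pixel columns grow to the right and rows downward; lengths in m; the calibration is good to about 2 mm. A picture is of the moment at which its call begins.
- order.job_done(): hands the job in; it is judged then, once.
The state is a dict: "time": time; "q": joint angles; "joint_vel": joint speeds; "tau": joint torques, N m; "ee_pos": TCP position; "tcp_rot": TCP orientation; "force": force on the tool from outside, world axes, zero at the start; "wrist_torque": the same for the moment, N m; "grip_width": opening from 0.0 (shut) to 1.0 (fully open); "finger_force": force on a finger pad.
Only numpy, scipy, OpenCV 4.12 (cv2) and the standard library are available. Lean on these libraries where they do the work, as an engineer would, in place of code of your own. Each camera call takes 0.05 s, during which the arm holds its last target. There are 200 camera calls.

TASK

Set the inspection microscope up for the board: turn the nosepiece by its finger tabs, click by click, until the objective with the green band has clicked in under the camera tube, then push the board carrier in by its knob until it is fully home against its stop. Light finger pressure only, never more than 20 N anywhere on the microscope; do not touch the objectives and leave everything else on the bench alone.

Things in the scene. Friction and masses are not known exactly. Their poses are not given: they have to be found in the camera images.
- scope: white video inspection microscope, fixed to the bench. Origin on its optical axis at bench height; its own x axis points from its front to the column at its back, z up. Base 340 x 200 x 30 mm (x from -190 to +150 mm); column at x = 122 mm, 330 mm high
- optical_axis (a point): point on the optical axis, 85 mm above the bench, where the front lens of the working objective belongs. Above it are a slim head (52 mm wide, from x = -70 mm back to the column, 176 to 199 mm above the bench), a tube 36 mm across and a blue camera 42 mm square, up to 293 mm above the bench
- turret: the nosepiece: steel ring 108 mm across, 130 to 148 mm above the bench, that turns either way without end stops about a vertical axis 36 mm in front of the optical axis. Origin on that axis at the ring's underside, z up; its own x axis points to the green port, which is in place when this x axis points along the microscope's x axis. Above the ring the fixed nosepiece body, 88 mm across
- nosepiece_axis (a point): point on the nosepiece axis, 162 mm above the bench. Six ports, 60 degrees apart, each with a narrow click stop: it draws the ring in only over the last 1.5 degrees either side and takes about 5 to 9 N on a tab to leave. Between clicks the ring drags with about 1 N on a tab and stays where it is left; it may start between clicks. The tabs are rubber
- green_tab (a point): middle of the tab next counter-clockwise (from above) of the green port, 60 mm from the nosepiece axis, 162 mm above the bench. Six such black finger tabs stand on the ring's rim half-way between the ports: each spans 52 to 68 mm from the axis, is 12 mm wide and reaches from 130 to 172 mm above the bench
- green_lens (a point): centre of the front lens (lower end) of the objective with the green band, 36 mm from the nosepiece axis, 85 mm above the bench. Counter-clockwise from above the ports are green, light blue, white, black dust plug, red, yellow; a dot of the same colour on the ring's top, 49 mm from the axis, marks each
- objectives: the five objectives that hang below the ring, each 25 mm across and 45 mm long, with colour bands, and the dust plug; origin and axes as turret. Never to be touched
- carrier: aluminium board carrier with a green circuit board 110 x 92 mm, which slides on the stage's rails along the microscope's x axis; it starts drawn out to the front by 50 to 90 mm, drags with about 2 N and ends at a hard brass stop. Its origin lies on the optical axis when it is fully home
- carrier_knob (a point): middle of the black upright knob near the carrier's front end: 20 mm across, 47 to 73 mm above the bench, this point 63 mm above it. The tongue under it (top 47 mm above the bench) ends 25 mm in front of the knob's axis. The knob lies on the microscope's x axis, at x = -150 mm when the carrier is fully home
- solder_spool: spool of solder, grey with red flanges, 64 mm across, 44 mm high, upright; origin at the centre of its underside. To be left alone
- flux_bottle: amber flux bottle with a black cap, 40 mm across, 100 mm high; origin under its centre. To be left alone
- screwdriver: orange screwdriver, 170 mm long, lying on the bench; origin under its middle. To be left alone
- esd_brush: black cleaning brush, 160 mm long, lying on the bench; origin under its middle. To be left alone
- spare_board: loose green circuit board, 100 x 75 mm, flat on the bench beside the microscope; origin under its centre. To be left alone
- objective_can: clear objective canister with a black lid, 41 mm across, 62 mm high, standing beside the microscope; origin under its centre. To be left alone
- dust_cap: black dust cap, 28 mm across, 16 mm high, standing on the side edge of the microscope's base; origin under its centre. To be left alone
- tissue_pack: blue pack of lens tissue, 105 x 65 x 24 mm; origin under its centre. To be left alone

How it is judged:
By the outcome, as a careful person would: the job done as asked, in the order asked, and still so for the second after the job is handed in, with the robot touching nothing.
It also fails if it takes over 72 s, if anything falls off the work surface, if the arm or the gripper's body presses on something with over 40 N, if the wrist force passes 120 N, or if a joint passes its speed limit or range.

## Working session

There is one attempt and no reset: what is moved stays moved. The work goes in short steps, Python scripts to look and compute and a tool call to move; the robot and the scene stay as the last step left them, time stands still between calls to the robot, and variables do not carry over. Pictures are saved under pics/ and viewed, at most 10 in all, crops included, and the job is handed in when it is done.

Besides the shell and the picture viewer there is one more tool, called after "Request:" as name(argument=value, ...) on one line, values as JSON. step_arm: Moves the arm, as the interface text tells. Its arguments: {"type":"object","properties":{"moves":{"type":"array"},"grip_force":{"type":"number"}},"required":["moves"]}

```bash
ls; mkdir -p pics
python3 - <<'E'
from plant import monitor,get_image,arm
import cv2,numpy as np
for n in("scene","top"):
    d=get_image(n); cv2.imwrite(f"pics/{n}0.png",d["img"][:,:,::-1]); np.savez(f"{n}0.npz",**d)
    print(n,d["intrinsics"].tolist(),d["R"].round(4).tolist(),d["t"].round(4).tolist(), "cam",(-d["R"].T@d["t"]).round(3))
print(monitor.state(),arm.tip_reach)
E
```

```text
pics
scene [[470.52709713770486, 0.0, 275.1149548219414], [0.0, 470.52709713770486, 211.534034511918], [0.0, 0.0, 1.0]] [[-0.5751, 0.818, 0.0086], [0.4815, 0.347, -0.8048], [-0.6613, -0.4587, -0.5935]] [0.3813, -0.1396, 1.5597] cam [1.318 0.452 0.81 ]
top [[379.79162052973805, 0.0, 278.71551758422044], [0.0, 379.79162052973805, 211.95442253701012], [0.0, 0.0, 1.0]] [[-0.0144, -0.9996, -0.0227], [-0.9865, 0.0179, -0.1627], [0.1631, 0.02, -0.9864]] [-0.0614, 0.5989, 0.807] cam [ 0.458 -0.088  0.892]
{'time': 0.1, 'q': array([-1.20683066,  0.62922782,  0.03845739,  1.51823444, -0.02697568,
        0.99631762, -0.01997486]), 'joint_vel': array([ 2.83183111e-03, -3.42884087e-03,  7.56377429e-04, -2.24937541e-03,
       -3.63973521e-05, -4.15763544e-04, -1.15265661e-03]), 'tau': array([ 2.47397831e-03, -5.50792158e+01,  1.14707373e+00, -1.87116712e+01,
       -5.22715948e-02,  1.93191553e-02,  4.05106903e-05]), 'ee_pos': array([0.27069895, 0.59066902, 0.40387351]), 'tcp_rot': array([-3.13992424e+00,  4.25395463e-05,  2.71185593e+00]), 'force': array([-0.75576421,  0.19672152,  0.32596198]), 'wrist_torque': array([-0.00363001, -0.01102884,  0.04673453]), 'finger_force': 0.0, 'grip_width': 1.002458245661808} 0.1992
```

View pics/scene0.png

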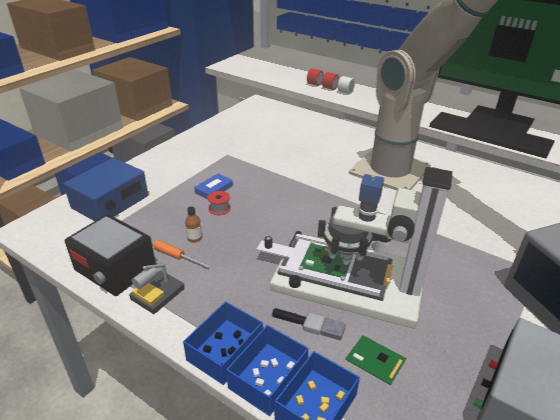

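View pics/top0.png

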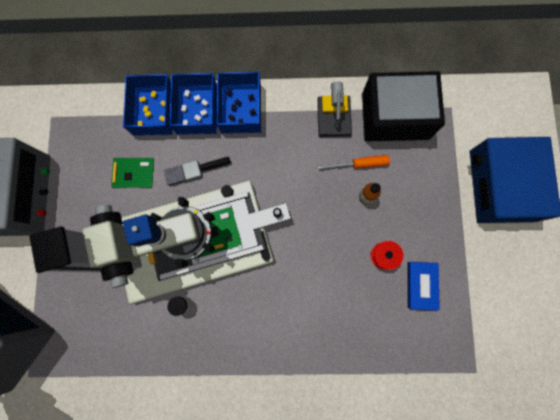

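The overview shows the scope with its column at the left of the top view. The camera is near top pixel (140,230), the nosepiece near (185,232) and the knob near (278,213). I need a closer look.

```bash
cat > h.py <<'E'
import numpy as np,cv2
def load(n,k=0): return dict(np.load(f"{n}{k}.npz"))
def ray(d,u,v):
    K=d["intrinsics"];c=-d["R"].T@d["t"]
    r=d["R"].T@np.linalg.solve(K,[u,v,1.]);return c,r
def onz(d,u,v,z):
    c,r=ray(d,u,v);return c+r*(z-c[2])/r[2]
def proj(d,X):
    p=d["intrinsics"]@(d["R"]@np.asarray(X,float)+d["t"]);return p[:2]/p[2]
def tri(d1,p1,d2,p2):
    c1,r1=ray(d1,*p1);c2,r2=ray(d2,*p2)
    s=np.linalg.lstsq(np.c_[r1,-r2],c2-c1,rcond=None)[0]
    a=c1+s[0]*r1;b=c2+s[1]*r2;return (a+b)/2,np.linalg.norm(a-b)
def dep(d,u,v):
    c,r=ray(d,u,v);return c+r*d["depth"][int(v),int(u)]
def crop(d,x0,y0,w,h,s,name): cv2.imwrite(name,cv2.resize(d["img"][y0:y0+h,x0:x0+w,::-1],None,fx=s,fy=s,interpolation=cv2.INTER_CUBIC))
E
python3 - <<'E'
from h import *
t=load("top");s=load("scene")
a=cv2.resize(t["img"][165:315,90:300],None,fx=3.8,fy=3.8,interpolation=cv2.INTER_CUBIC)
crop(t,90,165,210,150,3.8,"pics/tc0.png"); crop(s,250,165,200,150,4,"pics/sc0.png")
for u,v in[(278,213),(200,232),(185,232),(190,225)]: print(u,v,dep(t,u,v).round(3))
E
```

```text
278 213 [ 0.592 -0.07   0.072]
200 232 [0.541 0.077 0.175]
185 232 [0.539 0.099 0.2  ]
190 225 [0.551 0.09  0.199]
```

View pics/tc0.png

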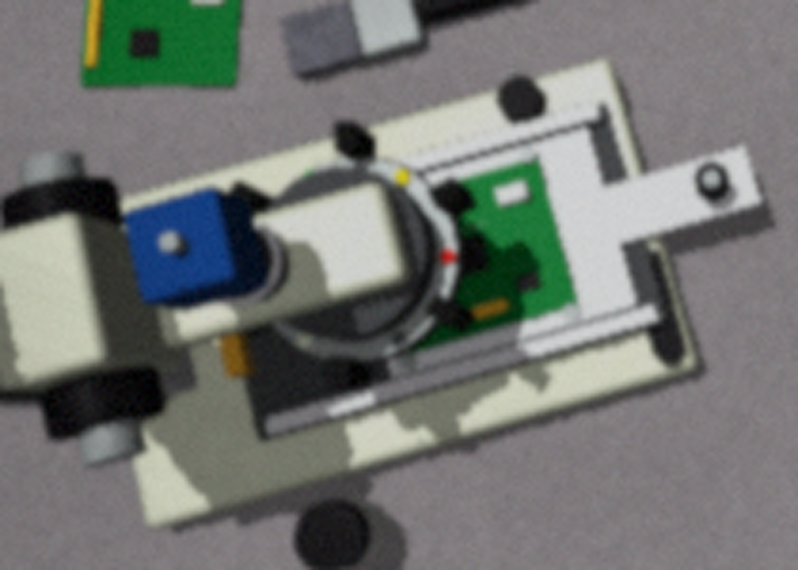

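View pics/sc0.png

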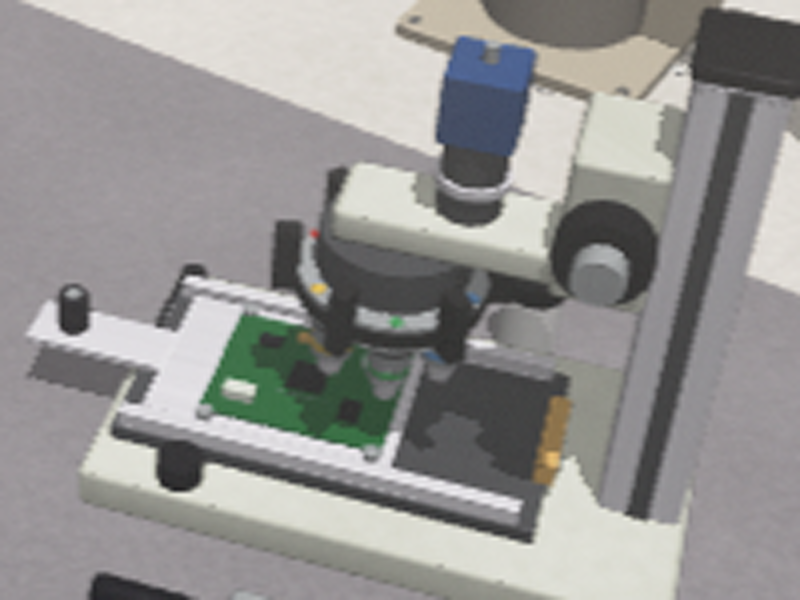

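The crops show:
- **Top crop:** the yellow dot at (402,177), the red dot at (448,257), a faint green at (313,172) and the knob top at (711,180).
- **Scene crop:** the green dot at (396,322), yellow at (319,289), red at (315,234), light blue at (472,298), the knob at (72,290) and the camera connector at (491,45).

The next step is to work out the geometry from these.

Run:
```python
from h import *
t=load("top");s=load("scene")
T=lambda u,v:(90+u/3.8-.4,165+v/3.8-.4)
S=lambda u,v:(250+u/4-.4,165+v/4-.4)
for n,a,b in[("conn",(172,242),(491,45)),("knob",(711,180),(72,290)),("yel",(402,177),(319,289)),("red",(448,257),(315,234)),
   ("headcornA",(372,182),(360,163)),("basecorn front+x",(607,62),(82,480))]:
    X,e=tri(t,T(*a),s,S(*b)); print(n,X.round(4),round(e,4))
K=onz(t,*T(711,180),.073)
# dots at z=.148 
D={"red":onz(t,*T(448,257),.148),"yel":onz(t,*T(402,177),.148),"yelS":onz(s,*S(319,289),.148),"grnS":onz(s,*S(396,322),.148),"bluS":onz(s,*S(472,298),.148),"redS":onz(s,*S(315,234),.148)}
for k,v in D.items(): print(k,v.round(4))
# base edges at z=.03 (top): near-x edge pts, far edge pts
for p in[(607,62),(122,200),(697,368),(150,525)]: print("base",onz(t,*T(*p),.03).round(4))
# fit circle r=.049 with angles: ccw green0, blue+60, red -120, yel -60
from scipy.optimize import least_squares
for nm,ks in[("all",list(D)),("S",["yelS","grnS","bluS","redS"])]:
    off={"g":0,"b":60,"r":-120,"y":-60}
    f=lambda p:np.concatenate([D[k][:2]-p[:2]-.049*np.array([np.cos(np.radians(p[2]+off[k[0]])),np.sin(np.radians(p[2]+off[k[0]]))]) for k in ks])
    r=least_squares(f,[.54,.09,0]);print(nm,r.x.round(4),(r.fun*1e3).round(1))
c=r.x
print("knob",K, "dir knob->nose",np.degrees(np.arctan2(*(c[:2]-K[:2])[::-1])))
```

```text
conn [0.5345 0.1501 0.3016] 0.0023
knob [ 0.5946 -0.069   0.0745] 0.0039
yel [0.5864 0.0925 0.1477] 0.0017
red [0.5442 0.0667 0.148 ] 0.0035
headcornA [0.5684 0.0937 0.2231] 0.0105
basecorn front+x [ 0.6787 -0.0027  0.019 ] 0.0013
red [0.5433 0.0682 0.148 ]
yel [0.5859 0.0932 0.148 ]
yelS [0.5873 0.092  0.148 ]
grnS [0.5874 0.1399 0.148 ]
bluS [0.5448 0.1644 0.148 ]
redS [0.5453 0.0653 0.148 ]
base [ 0.6756 -0.0032  0.03  ]
base [0.5951 0.2933 0.03  ]
base [ 0.4881 -0.0564  0.03  ]
base [0.4014 0.2664 0.03  ]
all [ 0.5445  0.1161 29.9888] [-1.2  1.1 -1.   1.6  0.4  0.4  0.5 -0.7  0.4 -0.7  0.9 -1.8]
S [ 0.545   0.1152 30.51  ] [-0.4  0.9  0.2 -0.2  0.3  0.2 -0.1 -0.9]
knob [ 0.59378244 -0.06731056  0.073     ] dir knob->nose 104.96677677034266
```

Nosepiece axis is about (0.5447, 0.1158), and the scope's x direction is about 105° by three agreeing cues. Green is at 30°, so it needs about +75° counter-clockwise, and there is one click on the way. The carrier is out by about 76 mm. I will straddle the tab now at 240° and carry it round the front to 315°.

Request:
step_arm(moves=[[0,[0,0,-4],[0,0,0]],[0,[0,0,-4],[0,0,0]],[0,[0,0,-4],[0,0,0]],[0.6,[-2.48,-3.03,0],[0,0,0]],[0.6,[-2.48,-3.03,0],[0,0,0]],[0.6,[-2.48,-3.03,0],[0,0,0]],[0.6,[-2.48,-3.03,0],[0,0,0]],[0.6,[-2.48,-3.03,0],[0,0,0]],[0.6,[-2.48,-3.03,0],[0,0,0]],[0.6,[-2.48,-3.03,0],[0,0,0]],[0.6,[-2.48,-3.03,0],[0,0,0]],[0.6,[-2.48,-3.03,0],[0,0,0]]])

```text
time: 1.1
ee_pos: [0.36, 0.248, 0.5245]
tcp_rot: [-3.141, -0.0, 2.712]
force: [0.3, -0.3, 0.2]
grip_width: 0.414
finger_force: 0.0
```

Request:
step_arm(moves=[[0.6,[0,0,0],[0,0,6.8]],[0.6,[0,0,0],[0,0,6.8]],[0.6,[0,0,0],[0,0,6.8]],[0.6,[0,0,0],[0,0,6.8]],[0.6,[0,0,0],[0,0,6.8]],[0.6,[0,0,0],[0,0,6.8]],[0.6,[0,0,0],[0,0,6.8]],[0.6,[0,0,0],[0,0,6.8]],[0.6,[0,0,0],[0,0,6.8]],[0.6,[0,0,0],[0,0,6.8]],[0.6,[0,0,0],[0,0,6.8]],[0.6,[0,0,0],[0,0,6.8]],[0.6,[0,0,0],[0,0,6.8]],[0.6,[0,0,0],[0,0,6.8]]])

```text
time: 2.27
ee_pos: [0.3599, 0.2499, 0.5244]
tcp_rot: [-3.141, 0.001, 1.044]
force: [0.1, 0.4, 0.1]
grip_width: 0.402
finger_force: 0.0
```

```bash
cat >> h.py <<'E'
NOSE=np.array([.5447,.1158]);PSI=105.
def to(x,y,z,yaw):
    "shift in tool axes (cm) to TCP goal, and tool-z turn (deg)"
    from plant import monitor
    from scipy.spatial.transform import Rotation as Q
    s=monitor.state();M=Q.from_euler("xyz",s["tcp_rot"])
    yw=np.degrees(s["tcp_rot"][2])
    print("t",round(s["time"],2),"pos",s["ee_pos"].round(4),"rpy",np.degrees(s["tcp_rot"]).round(2),"F",s["force"].round(2),"w",round(s["grip_width"],3),"q",s["q"].round(2))
    print("shift",(M.inv().apply(np.array([x,y,z])-s["ee_pos"])*100).round(2),"turnz",round(yw-yaw,2))
def tab(th,r=.064): return NOSE+r*np.array([np.cos(np.radians(th)),np.sin(np.radians(th))])
E
python3 -c "
from h import *
p=tab(240.2);print(p);to(*p,.47,60.2)"
```

```text
[0.51289367 0.06026301]
t 2.27 pos [0.3599 0.2499 0.5244] rpy [-1.7998e+02  4.0000e-02  5.9840e+01] F [0.06 0.37 0.1 ] w 0.402 q [-1.    0.19  0.39  1.9  -0.08  1.07 -1.09]
shift [-8.71 22.76  5.44] turnz -0.36
```

Request:
step_arm(moves=[[0.6,[-1.45,3.79,0],[0,0,0]],[0.6,[-1.45,3.79,0],[0,0,0]],[0.6,[-1.45,3.79,0],[0,0,0]],[0.6,[-1.45,3.79,0],[0,0,0]],[0.6,[-1.45,3.79,0],[0,0,0]],[0.6,[-1.45,3.79,0],[0,0,0]],[0.6,[0,0,3.5],[0,0,0]],[0.6,[0,0,3.5],[0,0,0]],[0.6,[0,0,3.0],[0,0,0]],[0.6,[0,0,0],[0,0,0]],[0.6,[0,0,0],[0,0,0]]])

```text
time: 3.18
ee_pos: [0.5138, 0.0614, 0.4239]
tcp_rot: [-3.139, 0.002, 1.05]
force: [0.8, 0.6, 0.8]
grip_width: 0.398
finger_force: 0.0
```

Run:
```python
from h import *
from plant import get_image
p=tab(240.2);to(*p,.352,60.2)
d=get_image("scene");np.savez("scene1.npz",**d);crop(d,230,100,200,190,3,"pics/s1.png")
e=get_image("top");np.savez("top1.npz",**e);
a=cv2.resize(d["img"][120:290,240:420,::-1],None,fx=2.2,fy=2.2,interpolation=3)
b=cv2.resize(e["img"][150:320,110:290,::-1],None,fx=2.2,fy=2.2,interpolation=3)
cv2.imwrite("pics/both1.png",np.hstack([a,b]))
```

```text
t 3.18 pos [0.5138 0.0614 0.4239] rpy [-1.7986e+02  1.4000e-01  6.0160e+01] F [0.77 0.56 0.75] w 0.398 q [-0.49  0.45  0.46  1.87 -0.25  0.89 -0.43]
shift [-0.13 -0.    7.19] turnz -0.04
```

View pics/both1.png

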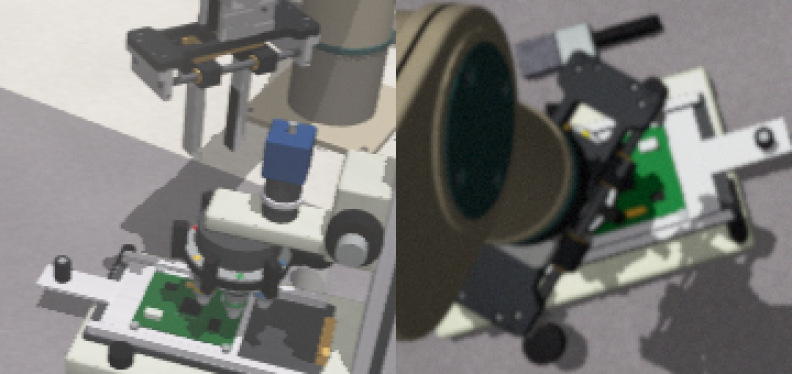

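In the left half, the fingers hang over the robot-side tab with tips near (195,150) and (235,145). In the right half, the hand covers the nosepiece, with its body clear on the robot side. The pose matches the estimate, so I'll descend.

Request:
step_arm(moves=[[0.6,[-0.13,0,2.0],[0,0,0]],[0.6,[0,0,2.0],[0,0,0]],[0.6,[0,0,1.0],[0,0,0]],[0.6,[0,0,0.5],[0,0,0]],[0.6,[0,0,0.5],[0,0,0]],[0.6,[0,0,0.5],[0,0,0]],[0.6,[0,0,0.5],[0,0,0]],[0.6,[0,0,0.2],[0,0,0]],[0.6,[0,0,0],[0,0,0]],[0.6,[0,0,0],[0,0,0]]])

```text
time: 4.12
ee_pos: [0.5136, 0.0603, 0.3528]
tcp_rot: [3.141, -0.0, 1.05]
force: [-0.6, -0.2, -0.2]
grip_width: 0.399
finger_force: 0.0
```

Run:
```python
from h import *
p=tab(240.2);to(*p,.352,60.2)
for th in (245,250.2,255.2): to(*tab(th),.352,th-180)
```

```text
t 4.12 pos [0.5136 0.0603 0.3528] rpy [ 1.7999e+02 -1.0000e-02  6.0170e+01] F [-0.63 -0.17 -0.2 ] w 0.399 q [-0.45  0.54  0.41  1.95 -0.32  0.71 -0.37]
shift [-0.03 -0.06  0.08] turnz -0.03
t 4.12 pos [0.5136 0.0603 0.3528] rpy [ 1.7999e+02 -1.0000e-02  6.0170e+01] F [-0.63 -0.17 -0.2 ] w 0.399 q [-0.45  0.54  0.41  1.95 -0.32  0.71 -0.37]
shift [-0.01  0.48  0.08] turnz -4.83
t 4.12 pos [0.5136 0.0603 0.3528] rpy [ 1.7999e+02 -1.0000e-02  6.0170e+01] F [-0.63 -0.17 -0.2 ] w 0.399 q [-0.45  0.54  0.41  1.95 -0.32  0.71 -0.37]
shift [0.07 1.05 0.08] turnz -10.03
t 4.12 pos [0.5136 0.0603 0.3528] rpy [ 1.7999e+02 -1.0000e-02  6.0170e+01] F [-0.63 -0.17 -0.2 ] w 0.399 q [-0.45  0.54  0.41  1.95 -0.32  0.71 -0.37]
shift [0.19 1.6  0.08] turnz -15.03
```

Request:
step_arm(moves=[[0.75,[0,0,0],[0,0,0]],[0.75,[0,0,0],[0,0,0]],[0.75,[0,0,0],[0,0,0]],[0.75,[0.0,0.22,0],[0,0,-2]],[0.75,[0.0,0.22,0],[0,0,-2]],[0.75,[0.01,0.22,0],[0,0,-2]],[0.75,[0,0,0],[0,0,0]],[0.75,[0,0,0],[0,0,0]]])

```text
time: 4.78
ee_pos: [0.5193, 0.0573, 0.3527]
tcp_rot: [3.142, -0.0, 1.154]
force: [-0.5, 1.6, -0.0]
grip_width: 0.251
finger_force: 0.2
```

Request:
step_arm(moves=[[0.75,[0.0,0.22,0],[0,0,-2]],[0.75,[0.0,0.22,0],[0,0,-2]],[0.75,[0.01,0.22,0],[0,0,-2]],[0.75,[0,0,0],[0,0,0]]])

```text
time: 5.12
ee_pos: [0.5255, 0.055, 0.3527]
tcp_rot: [-3.142, -0.0, 1.26]
force: [0.4, 0.2, -0.4]
grip_width: 0.253
finger_force: 0.2
```

Request:
step_arm(moves=[[0.75,[0.0,0.22,0],[0,0,-2]],[0.75,[0.01,0.22,0],[0,0,-2]],[0.75,[0,0,0],[0,0,0]]])

```text
time: 5.37
ee_pos: [0.5299, 0.0537, 0.3527]
tcp_rot: [3.141, -0.0, 1.329]
force: [1.4, 0.0, 0.3]
grip_width: 0.25
finger_force: 0.0
```

```bash
cat >> h.py <<'E'
def polar():
    from plant import monitor
    s=monitor.state();d=s["ee_pos"][:2]-NOSE;a=np.degrees(np.arctan2(d[1],d[0]))%360
    T=np.array([-np.sin(np.radians(a)),np.cos(np.radians(a))])
    print("t",round(s["time"],2),"th",round(a,2),"r",round(1e3*np.hypot(*d),1),"z",s["ee_pos"][2].round(4),"yaw+180",round(np.degrees(s["tcp_rot"][2])+180,2),"Ftan",round(s["force"][:2]@T,2),"Frad",round(s["force"][:2]@d/np.hypot(*d),2),"Fz",s["force"][2].round(2),"w",s["grip_width"].round(3))
E
python3 -c "
from h import *
polar()"
```

```text
Traceback (most recent call last):
  File "h.py", line 31, in polar
    print("t",round(s["time"],2),"th",round(a,2),"r",round(1e3*np.hypot(*d),1),"z",s["ee_pos"][2].round(4),"yaw+180",round(np.degrees(s["tcp_rot"][2])+180,2),"Ftan",round(s["force"][:2]@T,2),"Frad",round(s["force"][:2]@d/np.hypot(*d),2),"Fz",s["force"][2].round(2),"w",s["grip_width"].round(3))
                                                                                                                                                                                                                                                                             ^^^^^^^^^^^^^^^^^^^^^
AttributeError: 'float' object has no attribute 'round'
```

Request:
step_arm(moves=[[0.75,[0.0,0.11,0],[0,0,-1]],[0.75,[0.0,0.11,0],[0,0,-1]],[0.75,[0.0,0.11,0],[0,0,-1]],[0.75,[0,0,0],[0,0,0]]])

```text
time: 5.7
ee_pos: [0.5331, 0.053, 0.3527]
tcp_rot: [3.141, -0.0, 1.382]
force: [0.2, 0.2, -0.2]
grip_width: 0.249
finger_force: 0.2
```

Request:
step_arm(moves=[[0.75,[0.0,0.11,0],[0,0,-1]],[0.75,[0,0,0],[0,0,0]]])

```text
time: 5.87
ee_pos: [0.5338, 0.0529, 0.3526]
tcp_rot: [-3.141, -0.0, 1.4]
force: [-1.1, 2.2, 1.1]
grip_width: 0.25
finger_force: 1.0
```

Request:
step_arm(moves=[[0.75,[0.0,0.11,0],[0,0,-1]],[0.75,[0,0,0],[0,0,0]]])

```text
time: 6.03
ee_pos: [0.5346, 0.0529, 0.3525]
tcp_rot: [-3.139, -0.0, 1.418]
force: [-3.6, 2.5, 2.5]
grip_width: 0.249
finger_force: 1.9
```

```bash
sed -i 's/s\["grip_width"\].round(3)/round(float(s["grip_width"]),3)/' h.py
python3 - <<'E'
from h import *
from plant import get_image
polar()
d=get_image("scene")
hsv=cv2.cvtColor(d["img"],cv2.COLOR_RGB2HSV)
np.savez("scene2.npz",**d)
# green dot: find blobs near the ring circle on z=.148
for nm,lo,hi in[("g",(45,110,90),(75,255,255)),("y",(20,120,120),(33,255,255)),("b",(95,90,120),(112,255,255)),("r",(0,150,120),(6,255,255))]:
    m=cv2.inRange(hsv,lo,hi);n,_,st,c=cv2.connectedComponentsWithStats(m)
    for i in range(1,n):
        X=onz(d,*c[i],.148)[:2]-NOSE;R=np.hypot(*X)
        if .043<R<.055: print(nm,st[i,4],c[i].round(1),R.round(4),round(np.degrees(np.arctan2(X[1],X[0])),1))
E
```

```text
t 6.03 th 260.86 r 63.8 z 0.3525 yaw+180 261.24 Ftan -3.91 Frad -1.89 Fz 2.46 w 0.249
g 4 [355.  244.8] 0.0484 46.1
y 4 [333.  240.2] 0.0495 -13.4
r 1 [327. 226.] 0.049 -76.0
```

The ring sits in the first click (green dot at about 46°) and the force is building against it. Carrying on.

Request:
step_arm(moves=[[0.75,[0.0,0.11,0],[0,0,-1]],[0.75,[0,0,0],[0,0,0]]])

```text
time: 6.25
ee_pos: [0.5353, 0.0528, 0.3524]
tcp_rot: [-3.138, -0.0, 1.436]
force: [-4.4, 2.2, 3.6]
grip_width: 0.247
finger_force: 2.9
```

Request:
step_arm(moves=[[0.75,[0.0,0.11,0],[0,0,-1]],[0.75,[0,0,0],[0,0,0]]])

```text
time: 6.42
ee_pos: [0.5372, 0.0523, 0.3526]
tcp_rot: [3.142, 0.0, 1.453]
force: [0.0, 0.9, -0.5]
grip_width: 0.249
finger_force: 0.4
```

Request:
step_arm(moves=[[0.75,[0.0,0.11,0],[0,0,-1]],[0.75,[0,0,0],[0,0,0]]])

```text
time: 6.58
ee_pos: [0.5389, 0.052, 0.3526]
tcp_rot: [3.14, 0.0, 1.47]
force: [-1.2, 0.9, -1.1]
grip_width: 0.248
finger_force: 0.5
```

```bash
cat >> h.py <<'E'
def dots():
    from plant import get_image
    d=get_image("scene");hsv=cv2.cvtColor(d["img"],cv2.COLOR_RGB2HSV);np.savez("scene2.npz",**d)
    for nm,lo,hi in[("g",(45,110,90),(75,255,255)),("y",(20,120,120),(33,255,255)),("b",(95,90,120),(112,255,255)),("r",(0,150,120),(6,255,255))]:
        m=cv2.inRange(hsv,lo,hi);n,_,st,c=cv2.connectedComponentsWithStats(m)
        for i in range(1,n):
            X=onz(d,*c[i],.148)[:2]-NOSE;R=np.hypot(*X)
            if .043<R<.055: print(nm,st[i,4],c[i].round(1),R.round(4),round(np.degrees(np.arctan2(X[1],X[0])),1))
E
python3 -c "
from h import *
polar();dots()"
```

```text
t 6.58 th 264.81 r 64.1 z 0.3526 yaw+180 264.22 Ftan -1.31 Frad -0.82 Fz -1.11 w 0.248
g 3 [356.3 244.7] 0.0487 49.6
y 5 [334. 241.] 0.0498 -9.7
```

Request:
step_arm(moves=[[0.75,[0.01,0.335,0],[0,0,-3]],[0.75,[0.01,0.335,0],[0,0,-3]],[0.75,[0.01,0.335,0],[0,0,-3]],[0.75,[0.01,0.335,0],[0,0,-3]],[0.75,[0.01,0.335,0],[0,0,-3]],[0.75,[0.01,0.335,0],[0,0,-3]],[0.75,[0.01,0.335,0],[0,0,-3]],[0.75,[0.01,0.335,0],[0,0,-3]],[0.75,[0,0,0],[0,0,0]]])

```text
time: 7.38
ee_pos: [0.5657, 0.055, 0.3527]
tcp_rot: [3.14, 0.001, 1.889]
force: [1.3, 0.1, -0.1]
grip_width: 0.251
finger_force: 0.0
```

```bash
python3 -c "
from h import *
polar();dots();to(*tab(308),.352,128)"
```

```text
t 7.38 th 289.02 r 64.4 z 0.3527 yaw+180 288.24 Ftan 1.31 Frad 0.33 Fz -0.09 w 0.251
g 2 [364.5 242. ] 0.0492 74.6
y 5 [342.8 244.4] 0.0496 14.9
r 1 [326. 233.] 0.0508 -46.2
t 7.43 pos [0.5657 0.0547 0.3528] rpy [1.7987e+02 6.0000e-02 1.0809e+02] F [ 0.16 -0.47 -0.35] w 0.25 q [-0.25  0.58  0.16  1.81 -0.13  0.76  0.29]
shift [0.44 2.08 0.09] turnz -19.91
```

Request:
step_arm(moves=[[0.75,[0.01,0.335,0],[0,0,-3]],[0.75,[0.01,0.335,0],[0,0,-3]],[0.75,[0.01,0.335,0],[0,0,-3]],[0.75,[0.01,0.335,0],[0,0,-3]],[0.75,[0.01,0.335,0],[0,0,-3]],[0.75,[0.01,0.335,0],[0,0,-3]],[0.75,[0.01,0.335,0],[0,0,-3]],[0.75,[0,0,0],[0,0,0]]])

```text
time: 8.1
ee_pos: [0.5858, 0.0661, 0.3528]
tcp_rot: [3.14, 0.001, 2.254]
force: [0.5, -0.8, 0.2]
grip_width: 0.251
finger_force: 0.0
```

```bash
python3 -c "
from h import *
polar();dots()"
```

```text
t 8.1 th 309.61 r 64.5 z 0.3528 yaw+180 309.15 Ftan -0.11 Frad 0.97 Fz 0.21 w 0.251
y 4 [350.5 245.5] 0.0501 34.1
```

Request:
step_arm(moves=[[0.75,[0.0,0.22,0],[0,0,-2]],[0.75,[0.0,0.22,0],[0,0,-2]],[0.75,[0.01,0.22,0],[0,0,-2]],[0.75,[0.0,0.22,0],[0,0,-2]],[0.75,[0,0,0],[0,0,0]],[0.75,[0.0,0.11,0],[0,0,-1]],[0.75,[0,0,0],[0,0,0]]])

```text
time: 8.73
ee_pos: [0.5926, 0.0729, 0.3527]
tcp_rot: [3.141, 0.001, 2.411]
force: [-1.2, -0.6, 0.4]
grip_width: 0.248
finger_force: 0.4
```

```bash
python3 -c "
from h import *
polar();dots()"
```

```text
t 8.73 th 318.15 r 64.4 z 0.3527 yaw+180 318.12 Ftan -1.21 Frad -0.52 Fz 0.36 w 0.248
y 5 [353.8 245. ] 0.0488 42.8
```

Request:
step_arm(moves=[[0.75,[0.0,0.06,0],[0,0,-0.5]],[0.75,[0,0,0],[0,0,0]]])

```text
time: 8.95
ee_pos: [0.593, 0.0734, 0.3527]
tcp_rot: [3.142, 0.001, 2.42]
force: [0.4, -1.8, -0.1]
grip_width: 0.251
finger_force: 0.6
```

Request:
step_arm(moves=[[0.75,[0.0,0.06,0],[0,0,-0.5]],[0.75,[0,0,0],[0,0,0]]])

```text
time: 9.12
ee_pos: [0.5934, 0.0742, 0.3527]
tcp_rot: [3.141, 0.0, 2.429]
force: [0.1, -1.0, -0.2]
grip_width: 0.251
finger_force: 0.3
```

Request:
step_arm(moves=[[0.75,[0.0,0.06,0],[0,0,-0.5]],[0.75,[0,0,0],[0,0,0]]])

```text
time: 9.28
ee_pos: [0.5938, 0.0749, 0.3527]
tcp_rot: [3.141, -0.0, 2.438]
force: [0.2, -0.1, -0.4]
grip_width: 0.25
finger_force: 0.2
```

```bash
python3 -c "
from h import *
polar();dots()"
```

```text
t 9.28 th 320.18 r 63.9 z 0.3527 yaw+180 319.72 Ftan 0.03 Frad 0.2 Fz -0.43 w 0.25
y 5 [354.2 244.6] 0.0476 44.3
```

Request:
step_arm(moves=[[0.75,[0.0,0.05,0],[0,0,-0.5]],[0.75,[0,0,0],[0,0,0]],[0.75,[0,0,0],[0,0,0]]])

```text
time: 9.58
ee_pos: [0.5939, 0.0751, 0.3526]
tcp_rot: [3.142, -0.0, 2.447]
force: [-0.2, -0.1, 0.1]
grip_width: 0.251
finger_force: 0.2
```

```bash
python3 -c "
from h import *
polar();dots();polar()"
```

```text
t 9.58 th 320.4 r 63.8 z 0.3526 yaw+180 320.18 Ftan -0.21 Frad -0.1 Fz 0.12 w 0.251
y 4 [354.5 244.5] 0.0474 45.2
t 9.63 th 320.4 r 63.8 z 0.3526 yaw+180 320.18 Ftan 0.32 Frad -1.16 Fz 0.18 w 0.246
```

Request:
step_arm(moves=[[0.75,[0.0,0.05,0],[0,0,-0.5]],[0.75,[0,0,0],[0,0,0]],[0.75,[0,0,0],[0,0,0]]])

```text
time: 9.88
ee_pos: [0.5941, 0.0753, 0.3526]
tcp_rot: [-3.141, -0.001, 2.455]
force: [-1.4, -0.6, -0.1]
grip_width: 0.248
finger_force: 0.5
```

```bash
python3 -c "
from h import *
polar();dots();polar()"
```

```text
t 9.88 th 320.68 r 63.9 z 0.3526 yaw+180 320.68 Ftan -1.36 Frad -0.64 Fz -0.07 w 0.248
y 5 [354.8 244.6] 0.0478 45.8
t 9.93 th 320.69 r 63.9 z 0.3526 yaw+180 320.67 Ftan -0.82 Frad -0.68 Fz 0.98 w 0.248
```

Request:
step_arm(moves=[[0.75,[0.0,0.05,0],[0,0,-0.5]],[0.75,[0,0,0],[0,0,0]],[0.75,[0,0,0],[0,0,0]]])

```text
time: 10.18
ee_pos: [0.5944, 0.0756, 0.3525]
tcp_rot: [-3.141, -0.001, 2.464]
force: [-2.1, -1.7, -0.2]
grip_width: 0.252
finger_force: 0.9
```

```bash
python3 -c "
from h import *
polar();dots();polar()"
```

```text
t 10.18 th 321.03 r 63.9 z 0.3525 yaw+180 321.17 Ftan -2.62 Frad -0.54 Fz -0.2 w 0.252
y 5 [354.8 244.6] 0.0478 45.8
r 1 [333. 240.] 0.0488 -14.1
t 10.23 th 321.05 r 63.9 z 0.3526 yaw+180 321.17 Ftan -1.77 Frad -0.81 Fz 0.83 w 0.25
```

The force rises clearly to 2.6 N in the click, and the ring stays put at the expected angle. I'll back off to the middle, lift clear and move toward the front.

Request:
step_arm(moves=[[0.75,[0,-0.28,0],[0,0,2.5]],[0.75,[0,-0.28,0],[0,0,2.5]],[0.75,[0,0,0],[0,0,0]],[0.75,[0,0,0],[0,0,0]]])

```text
time: 10.57
ee_pos: [0.5914, 0.0716, 0.3529]
tcp_rot: [3.14, 0.001, 2.378]
force: [-0.1, -0.6, 1.0]
grip_width: 0.254
finger_force: 0.0
```

```bash
python3 -c "
from h import *
polar();dots()"
```

```text
t 10.57 th 316.58 r 64.3 z 0.3529 yaw+180 316.24 Ftan -0.5 Frad 0.37 Fz 0.95 w 0.254
y 5 [354.8 244.6] 0.0478 45.8
```

Request:
step_arm(moves=[[0.75,[0,0,-1],[0,0,0]],[0.75,[0,0,-2],[0,0,0]],[0.75,[0,0,-3],[0,0,0]],[0.75,[0,0,-4],[0,0,0]],[1,[0,0,0],[0,0,6.2]],[1,[0,0,0],[0,0,6.2]],[1,[0,0,0],[0,0,6.2]],[1,[0,0,0],[0,0,6.2]],[1,[0,0,0],[0,0,6.2]],[1,[0,0,0],[0,0,0]]])

```text
time: 11.45
ee_pos: [0.5911, 0.0717, 0.4535]
tcp_rot: [3.14, 0.0, 1.834]
force: [0.8, -0.1, -0.4]
grip_width: 0.006
finger_force: 0.0
```

```bash
python3 -c "
from h import *
to(.6044,-.1066,.30,105)"
```

```text
t 11.45 pos [0.5911 0.0717 0.4535] rpy [1.7993e+02 1.0000e-02 1.0507e+02] F [ 0.76 -0.07 -0.39] w 0.006 q [-0.28  0.5   0.17  1.62 -0.1   1.03  0.19]
shift [-17.56  -3.37  15.35] turnz 0.07
```

Request:
step_arm(moves=[[1,[-3.5,-0.67,0],[0,0,0]],[1,[-3.5,-0.67,0],[0,0,0]],[1,[-3.5,-0.67,0],[0,0,0]],[1,[-3.5,-0.67,0],[0,0,0]],[1,[-3.5,-0.67,0],[0,0,0]],[1,[0,0,3],[0,0,0]],[1,[0,0,3],[0,0,0]],[1,[0,0,3],[0,0,0]],[1,[0,0,3],[0,0,0]],[1,[0,0,0],[0,0,0]]])

```text
time: 12.28
ee_pos: [0.6025, -0.1057, 0.3277]
tcp_rot: [-3.133, -0.005, 1.839]
force: [-0.7, 1.1, 0.4]
grip_width: 0.003
finger_force: 0.0
```

Run:
```python
from h import *
from plant import get_image
to(.6044,-.1066,.2545,105);dots()
d=get_image("scene");e=get_image("top");np.savez("scene3.npz",**d);np.savez("top3.npz",**e)
a=cv2.resize(d["img"][110:290,220:420,::-1],None,fx=2,fy=2,interpolation=3)
b=cv2.resize(e["img"][140:320,110:310,::-1],None,fx=2,fy=2,interpolation=3)
cv2.imwrite("pics/both3.png",np.hstack([a,b]))
```

```text
t 12.28 pos [ 0.6025 -0.1057  0.3277] rpy [-179.49   -0.26  105.37] F [-0.66  1.1   0.42] w 0.003 q [ 0.03  0.67  0.16  1.7  -0.14  0.79  0.52]
shift [-0.17  0.22  7.32] turnz 0.37
y 4 [355.  244.8] 0.0484 46.1
r 2 [332.5 240. ] 0.0497 -14.9
```

View pics/both3.png

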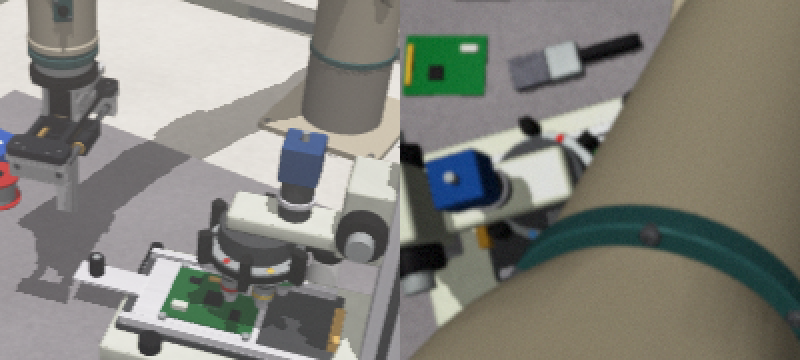

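Left half: the closed fingers are in front of the knob (97,258), with the red dot at (227,261) and the yellow dot at (270,271). That puts green at the back, under the tube. Right half: the forearm hides the knob, and light blue at (532,235) agrees. I'll descend and push.

Request:
step_arm(moves=[[1,[-0.17,0.22,2.5],[0,0,0.3]],[1,[0,0,2.5],[0,0,0]],[1,[0,0,1.5],[0,0,0]],[1,[0,0,0.8],[0,0,0]],[1,[0,0,0],[0,0,0]],[1,[0,0,0],[0,0,0]]])

```text
time: 12.93
ee_pos: [0.6079, -0.1074, 0.2613]
tcp_rot: [3.139, 0.001, 1.831]
force: [0.8, 0.3, -0.8]
grip_width: 0.003
finger_force: 0.0
```

```bash
cat >> h.py <<'E'
def scopex():
    from plant import monitor
    s=monitor.state();u=np.array([np.cos(np.radians(PSI)),np.sin(np.radians(PSI))]);v=np.array([-u[1],u[0]])
    O=NOSE+.036*u;d=s["ee_pos"][:2]-O
    print("t",round(s["time"],2),"x",round(d@u*1e3,1),"y",round(d@v*1e3,1),"z",s["ee_pos"][2].round(4),"yaw",round(np.degrees(s["tcp_rot"][2]),2),"Fx",round(s["force"][:2]@u,2),"Fy",round(s["force"][:2]@v,2),"Fz",s["force"][2].round(2))
E
python3 -c "
from h import *
scopex()"
```

```text
t 12.93 x -268.0 y -3.2 z 0.2613 yaw 104.9 Fx 0.12 Fy -0.86 Fz -0.81
```

Request:
step_arm(moves=[[1,[0,-0.3,0.6],[0,0,0]],[1,[0,0,0],[0,0,0]],[1,[0.7,0,0],[0,0,0]],[1,[0.7,0,0],[0,0,0]],[1,[0.3,0,0],[0,0,0]],[1,[0.3,0,0],[0,0,0]],[1,[0.3,0,0],[0,0,0]],[1,[0.3,0,0],[0,0,0]],[1,[0.3,0,0],[0,0,0]],[1,[0,0,0],[0,0,0]]])

```text
time: 13.77
ee_pos: [0.5968, -0.0796, 0.2538]
tcp_rot: [3.141, 0.0, 1.831]
force: [0.6, -1.6, 0.9]
grip_width: 0.006
finger_force: 0.5
```

```bash
python3 -c "
from h import *
scopex()"
```

```text
t 13.77 x -238.2 y 0.3 z 0.2538 yaw 104.89 Fx -1.66 Fy -0.19 Fz 0.85
```

Request:
step_arm(moves=[[1,[0.5,0,0],[0,0,0]],[1,[0.5,0,0],[0,0,0]],[1,[0.5,0,0],[0,0,0]],[1,[0.5,0,0],[0,0,0]],[1,[0.5,0,0],[0,0,0]],[1,[0.5,0,0],[0,0,0]],[1,[0.5,0,0],[0,0,0]],[1,[0.5,0,0],[0,0,0]],[1,[0.5,0,0],[0,0,0]],[1,[0.5,0,0],[0,0,0]],[1,[0.5,0,0],[0,0,0]],[1,[0.3,0,0],[0,0,0]],[1,[0,0,0],[0,0,0]]])

```text
time: 14.85
ee_pos: [0.5814, -0.0227, 0.2535]
tcp_rot: [-3.141, -0.001, 1.832]
force: [1.3, -0.4, 0.0]
grip_width: 0.004
finger_force: 0.0
```

```bash
python3 -c "
from h import *
scopex()"
```

```text
t 14.85 x -179.3 y 0.3 z 0.2535 yaw 104.95 Fx -0.7 Fy -1.13 Fz 0.04
```

Request:
step_arm(moves=[[1,[0.15,0,0],[0,0,0]],[1,[0.15,0,0],[0,0,0]],[1,[0.15,0,0],[0,0,0]],[1,[0.1,0,0],[0,0,0]],[1,[0.1,0,0],[0,0,0]],[1,[0,0,0],[0,0,0]]])

```text
time: 15.35
ee_pos: [0.58, -0.0176, 0.2535]
tcp_rot: [-3.141, -0.0, 1.83]
force: [0.9, -1.2, -0.9]
grip_width: 0.007
finger_force: 0.8
```

Request:
step_arm(moves=[[1,[0.1,0,0],[0,0,0]],[1,[0.1,0,0],[0,0,0]],[1,[0,0,0],[0,0,0]]])

```text
time: 15.6
ee_pos: [0.5795, -0.0156, 0.2536]
tcp_rot: [-3.141, -0.0, 1.831]
force: [0.3, -1.6, -0.1]
grip_width: 0.006
finger_force: 0.8
```

Request:
step_arm(moves=[[1,[0.1,0,0],[0,0,0]],[1,[0,0,0],[0,0,0]]])

```text
time: 15.77
ee_pos: [0.5792, -0.0146, 0.2536]
tcp_rot: [-3.141, -0.0, 1.831]
force: [-0.6, -1.7, -1.3]
grip_width: 0.004
finger_force: 0.8
```

```bash
python3 -c "
from h import *
scopex()"
```

```text
t 15.77 x -170.9 y 0.4 z 0.2536 yaw 104.89 Fx -1.47 Fy 1.03 Fz -1.28
```

Request:
step_arm(moves=[[1,[0.1,0,0],[0,0,0]],[1,[0.05,0,0],[0,0,0]],[1,[0,0,0],[0,0,0]]])

```text
time: 16.02
ee_pos: [0.5789, -0.0132, 0.2536]
tcp_rot: [-3.141, -0.0, 1.831]
force: [-0.2, -2.7, -0.5]
grip_width: 0.004
finger_force: 0.8
```

Request:
step_arm(moves=[[1,[0.1,0,0],[0,0,0]],[1,[0,0,0],[0,0,0]]])

```text
time: 16.18
ee_pos: [0.5787, -0.0122, 0.2537]
tcp_rot: [-3.141, -0.0, 1.831]
force: [-0.2, -2.8, -1.2]
grip_width: 0.004
finger_force: 0.9
```

Request:
step_arm(moves=[[1,[0.05,0,0],[0,0,0]],[1,[0,0,0],[0,0,0]]])

```text
time: 16.35
ee_pos: [0.5786, -0.0119, 0.2537]
tcp_rot: [-3.142, 0.0, 1.83]
force: [0.3, -2.0, 0.1]
grip_width: 0.007
finger_force: 1.0
```

Request:
step_arm(moves=[[1,[0.05,0,0],[0,0,0]],[1,[0,0,0],[0,0,0]]])

```text
time: 16.52
ee_pos: [0.5785, -0.0118, 0.2537]
tcp_rot: [3.142, 0.001, 1.83]
force: [-0.2, -2.9, -0.9]
grip_width: 0.005
finger_force: 1.5
```

```bash
python3 -c "
from h import *
scopex()"
```

```text
t 16.52 x -168.0 y 0.4 z 0.2537 yaw 104.85 Fx -2.77 Fy 0.99 Fz -0.87
```

Request:
step_arm(moves=[[1,[0.05,0,0],[0,0,0]],[1,[0,0,0],[0,0,0]],[1,[0,0,0],[0,0,0]]])

```text
time: 16.77
ee_pos: [0.5784, -0.0116, 0.2537]
tcp_rot: [3.141, 0.001, 1.83]
force: [0.7, -5.5, -1.3]
grip_width: 0.002
finger_force: 2.5
```

Request:
step_arm(moves=[[1,[0.05,0,0],[0,0,0]],[1,[0,0,0],[0,0,0]],[1,[0,0,0],[0,0,0]]])

```text
time: 17.02
ee_pos: [0.5784, -0.0115, 0.2537]
tcp_rot: [3.141, 0.002, 1.83]
force: [0.8, -5.3, -1.7]
grip_width: 0.007
finger_force: 2.9
```

Request:
step_arm(moves=[[1,[0.05,0,0],[0,0,0]],[1,[0,0,0],[0,0,0]],[1,[0,0,0],[0,0,0]]])

```text
time: 17.27
ee_pos: [0.5783, -0.0114, 0.2537]
tcp_rot: [3.141, 0.002, 1.829]
force: [0.4, -6.9, -2.1]
grip_width: 0.005
finger_force: 3.3
```

```bash
python3 -c "
from h import *
scopex()"
```

```text
t 17.27 x -167.6 y 0.4 z 0.2537 yaw 104.81 Fx -6.79 Fy 1.44 Fz -2.12
```

The carrier is hard on the stop: 6.8 N, with the tool stalled at the predicted home position. I'll retract and check.

Request:
step_arm(moves=[[1,[-0.3,0,0],[0,0,0]],[1,[-1,0,0],[0,0,0]],[1,[-2,0,0],[0,0,0]],[1,[-2,0,0],[0,0,0]],[1,[0,0,-3],[0,0,0]],[1,[0,0,-4],[0,0,0]],[1,[-2,0,-3],[0,0,0]],[1,[-4,0,-2],[0,0,0]],[1,[-4,0,0],[0,0,0]],[1,[-4,0,0],[0,0,0]],[1,[0,0,0],[0,0,0]],[1,[0,0,0],[0,0,0]]])

```text
time: 18.27
ee_pos: [0.6267, -0.1967, 0.3723]
tcp_rot: [3.141, 0.0, 1.826]
force: [-0.5, 0.4, -0.5]
grip_width: 0.006
finger_force: 0.0
```

Run:
```python
from h import *
from plant import get_image
dots()
d=get_image("scene");e=get_image("top");np.savez("scene4.npz",**d);np.savez("top4.npz",**e)
a=cv2.resize(d["img"][160:310,250:420,::-1],(453,400),interpolation=3)
b=cv2.resize(e["img"][160:310,100:230,::-1],(347,400),interpolation=3)
cv2.imwrite("pics/both4.png",np.hstack([a,b]))
u=np.array([-.2588,.9659]);O=NOSE+.036*u
print("expected knob px",proj(d,[*(O-.15*u),.073]),"crop",(proj(d,[*(O-.15*u),.073])-[250,160])*453/170)
```

```text
y 4 [355.  244.8] 0.0484 46.1
r 2 [332.5 240. ] 0.0497 -14.9
expected knob px [298.48015665 244.78791297] crop [129.18535861 225.93485045]
```

View pics/both4.png

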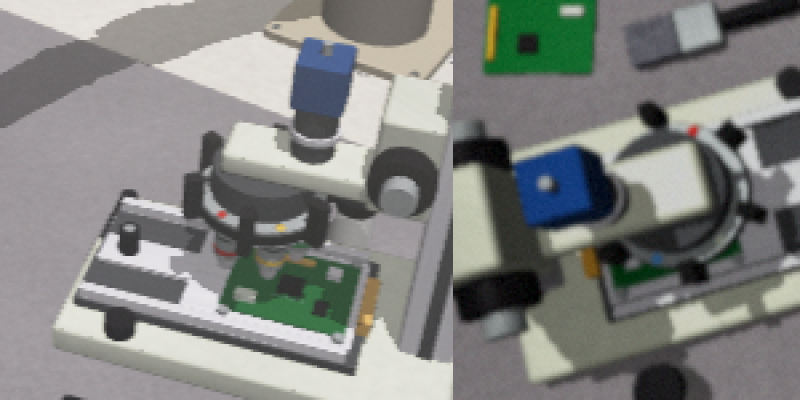

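The left half shows the knob top at (129,227), against a predicted (129,226) for home, with the board against the brass stop at (368,305). The red and yellow dots at (222,214) and (280,229) put green at the back. The right half agrees, with red at (694,131) and light blue at (657,258). The arm is clear, so I'm handing in.

```bash
python3 -c "
from plant import order
print(order.job_done())"
```

```text
the job is handed in; nothing more can be done
None
```

The job is handed in: the green-band objective is clicked in under the camera tube and the carrier is home against its stop, with no force reading above about 7 N and the arm clear at the end.

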